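Set the sliding microtome to 5 and press the block home in its open clamp

ROBOT

A 6-joint arm with a two-finger parallel gripper is mounted at the origin on the work surface. World frame = base frame: x ahead of the robot, y to its left, z up, the work surface at z = 0. Lengths are in mm, angles in rad, forces in N, time in s.
With the tool pointing down it reaches from about 275 to 750 mm from the base axis. Payload 10.2 kg.
Tool frame: the origin (TCP) lies midway between the tips of the shut fingers; the grasp point (between the pads) lies 19 mm behind it; z points along the fingers, y is the line along which they close (so a half turn about z gives the same grasp; the last joint's range is limited). The gripper opens to 85 mm and grips with 20 to 120 N. Pads are 22 mm wide; open, the fingers measure 114 mm over their backs; the gripper's body (76 mm by 85 mm) begins 54 mm behind the grasp point. The pads swing forward as they close: fully open they stand 13 mm farther back than shut.
Start: joints at [-1.333, 0.313, 1.498, -0, 1.331, -0.223], TCP at [233.438, -470.253, 231.294] pointing down, gripper open.
Joint ranges: [-2.94, 2.94], [-0.97, 2.17], [0.19, 2.56], [-1.23, 4.37], [0.02, 3.11], [-2.88, 2.88]. Speed limits (rad/s): [2.39, 2.39, 3.01, 3.14, 3.14, 3.14].

INTERFACE

Orientations are given as a unit quaternion [w, x, y, z].
In Python, from rig import ctrl gives the robot as it stands.
- The arm moves only by the tool send_rows, never from a script. Its argument "targets" is a list of rows, each an object with "offset": the shift along the world's x, y, z in cm, a list of three; "spin": the turn about the world's z in rad. A call has 1 to 8 rows; each row is the pose to reach, as a shift and turn from the pose commanded when the call began; what a row does not reach only later rows make up. A row lasts 1/12 s, in which the tool goes at most 41.7 mm and 7.16 degrees, less where a joint would pass 70% of its speed; a pose out of reach is approached as far as the arm can. A call with a gripper value outside its range is refused whole. "grip" is the opening, from 0 (shut) to 1 (fully open), set as the call begins (left out, the last holds). The fingers move at their own pace and stop on an object; "squeeze" is the grip in N (left out, the last holds). Time passes only in rows, so rows that repeat a pose let the fingers close. It gives the time, the measured TCP pose, the force, the opening and the grip force at its end, in the units of the state.
- ctrl.sense(): the state, without advancing time (a new reading comes with each control period).
- ctrl.capture(name): name is "scene" or "top"; returns (picture, depth): 400x640x3 uint8, red, green, blue; 400x640 float32, mm along the optical axis (not along the pixel's ray), 0 where there is no reading.
- ctrl.calibration(name): a dict with "fx", "fy", "cx", "cy" (pixels), "k1" (the pictures are not rectified: a ray, as slopes to the right and down, at radius r is drawn at 1 + k1 r^2 times it, then the intrinsics apply), "view" (4x4, takes a point from world to camera coordinates). Camera axes: x right, y down, z forward; pixel columns grow to the right and rows downward; lengths in mm; the calibration is good to about 2 mm. A picture is of the moment at which its call begins. calibration takes no time and is no camera call.
- ctrl.finish_job(): hands the job in; it is judged then, once.
Trained networks look in the newest picture that a camera, given by its name, has taken for a name from the list of things; names that differ only in an ending like _2 or _b are one class to them, and where a whole thing is asked for, a point or a joint stands for the part that bears it (a point fixed in the world has none). Each returns a list of dicts, best first, with "conf" (0 to 1); they miss things now and then, are a little off and sometimes report something else, mostly with a low value. They report only what shows in the picture. A call takes as long as a camera call. They do not tell look-alikes from the thing itself.
- ctrl.search_frame(camera, query): "box" ([left, top, right, bottom] in pixels, round what is visible of it).
- ctrl.place_of(camera, query): "uv" ([column, row] in pixels: a listed point, or the origin of a listed thing).
The state is a dict: "time_s": time; "joints": joint angles; "dq": joint speeds; "tau": joint torques, N m; "eef_pos": TCP position; "ee_rot": TCP orientation; "force": force on the tool from outside, world axes, zero at the start; "wrist_torque": the same for the moment, N m; "grip_width": opening from 0.0 (shut) to 1.0 (fully open); "grip_force": force on a finger pad.
Only numpy, scipy, OpenCV 4.12 (cv2) and the standard library are available. Lean on these libraries where they do the work, as an engineer would, in place of code of your own. Each camera call takes 0.05 s, during which the arm holds its last target. There are 200 camera calls.

TASK

First turn the microtome's section-thickness dial to 5. Then take the large wax block in the yellow cassette off the cold plate, lay it wax side up in the open clamp with its flat end towards the fixed jaw and about in the middle of the jaw, and press it with one firm diagonal push, against the fixed jaw and down on the clamp bed at once, so that it sits square and flat against both. Finish while still holding that push, so that a colleague can wind the clamp shut; leave the other blocks and everything else on the bench where they are.

Things in the scene. Friction and masses are not known exactly. Their poses are not given: they have to be found in the camera images.
- thickness_dial (a joint): angle of the section-thickness dial (rad): the number at the red index mark x 0.5236 (0 at 0, 2.618 at 5, 5.236 at 10). It grows counter-clockwise seen from above; clockwise lowers the number. A spring ball clicks it into each whole number (0.1 N m to pass to the next), pulls it in when let go within a third of a step, and it stays there
- dial_grip (a point): on the dial's vertical axis, half-way up its knurled aluminium sleeve: diameter 36 mm, 34 mm tall, 17 mm above and below this point. Below it a white numbered skirt, diameter 76 mm, turns with it. On the microtome's deck, at the corner nearest the robot on its right (-y); nothing taller than the sleeve within 80 mm of the axis
- yellow_block_mid (a point): centre of the block to mount: yellow cassette 75 long, 52 wide, 16 mm tall, pale wax 54 x 44 x 10 mm on it (26 mm in all, this point 13 mm up), 100 g. x: along it to its flat upright end (37.5 mm off); y: across, between flat parallel sides; z up. Its other end (-x) slants. Starts wax up on the cold plate, flat end roughly away from the robot, 31 mm free at each long side. Friction on the clamp's ground steel about 0.25
- yellow_block_label (a point): centre of the cassette's slanted label face, 10 mm above its underside, 31.5 mm from the block's centre to -x: 52 mm wide, leaning 45 degrees, facing up and away from the flat end, from 4 mm up (37.5 mm from the centre) to 16 mm up (25.5 mm from the centre); a push square to it goes to the flat end and down at once. Axes as the block's
- jaw_face (a point): foot of the fixed jaw's upright face, on the clamp bed's top, mid-width. x: level, into the jaw, away from the robot; y along the jaw; z up. Jaw 64 wide, 15 tall, 14 mm thick; bed sides open. Seated block: centre at x -37.5, y 0, z 13 mm, its x along this x. Rails 50 mm above the bed, 89 mm or more off to +y; knife carriage to 110 mm above the bed from 70 mm beyond the face, its arm across there
- clamp_bed: steel bed of the clamp, 164 x 64 x 15 mm, origin at the centre of its underside; its top, 15 mm above the origin, carries the block
- fixed_jaw: fixed jaw of the clamp at the far end of the bed; origin as point jaw_face
- moving_jaw: moving jaw with its screw, wound wide open, at the robot's end of the bed: 15 mm tall, origin at the foot of its face, 120 mm from the fixed jaw's face, so that 45 mm stay free between it and the seated block. It does not move and is not to be used
- blue_block_mid (a point): centre of a like block in a blue cassette on the cold plate: leave it alone
- green_block_mid (a point): centre of a like block in a green cassette on the cold plate: leave it alone
- small_block: small white cassette block 40 x 28 x 13 mm on the cold plate, origin under its centre: leave it alone
- cold_plate: white bench cold plate with an aluminium top, 270 x 290 mm; origin at the centre of its underside on the bench, top surface 80 mm above; the blocks lie on it. Fixed
- forceps: steel forceps 130 mm long lying on the bench: leave them alone
- brush: section brush 170 mm long lying on the bench: leave it alone
- slide_box: flat blue slide box 168 x 208 x 36 mm on the bench: leave it alone
- specimen_jar: pale translucent jar with white cap, diameter 64 mm, 85 mm tall, on the bench: leave it alone
There are look-alikes about, which are no part of the job. Leave any purple look-alike of the part that bears yellow_block_mid alone.

How it is judged:
By the outcome, as a careful person would: the job done as asked, in the order asked, and still so for the second after the job is handed in, while the arm keeps its last pose, push and grip.
It also fails if it takes over 72 s, if anything falls off the work surface, if the arm or the gripper's body presses on something with over 40 N, if the wrist force passes 120 N, or if a joint passes its speed limit or range.

## Working session

There is one attempt and no reset: what is moved stays moved. The work goes in short steps, Python scripts to look and compute and a tool call to move; the robot and the scene stay as the last step left them, time stands still between calls to the robot, and variables do not carry over. Pictures are saved under pics/ and viewed, at most 10 in all, crops included, and the job is handed in when it is done.

Besides the shell and the picture viewer there is one more tool, called after ">>>" as name(argument=value, ...), one argument or row to a line, values as JSON. send_rows: Moves the arm, as the interface text tells. Its arguments: {"type":"object","properties":{"targets":{"type":"array"},"grip":{"type":"number"},"squeeze":{"type":"number"}},"required":["targets"]}

```bash
mkdir -p pics
cat > h.py <<'E'
import numpy as np, cv2
from rig import ctrl
def world(cam,uv,z=None,depth=None):
    c=ctrl.calibration(cam); V=np.array(c["view"]);R=V[:3,:3];t=V[:3,3]
    d=np.array([(uv[0]-c["cx"])/c["fx"],(uv[1]-c["cy"])/c["fy"]]); s=d.copy()
    for _ in range(20): s=d/(1+c["k1"]*(s@s))
    ray=R.T@np.array([s[0],s[1],1]); o=-R.T@t
    return o+ray*(depth if z is None else (z-o[2])/ray[2])
def proj(cam,p):
    c=ctrl.calibration(cam); V=np.array(c["view"]); q=V[:3,:3]@np.array(p,float)+V[:3,3]
    s=q[:2]/q[2]; s=s*(1+c["k1"]*(s@s)); return np.array([s[0]*c["fx"]+c["cx"],s[1]*c["fy"]+c["cy"]])
E
python3 - <<'E'
from h import *
np.set_printoptions(precision=1,suppress=True)
for cam in ("scene","top"):
    im,d=ctrl.capture(cam); cv2.imwrite(f"pics/{cam}0.png",im[:,:,::-1]); np.save(f"{cam}d.npy",d)
    for q in ("dial_grip","yellow_block_mid","yellow_block_label","jaw_face","clamp_bed","moving_jaw","cold_plate"):
        for r in ctrl.place_of(cam,q)[:3]:
            u=r["uv"]; dd=d[min(399,int(u[1])),min(639,int(u[0]))]
            print(cam,q,round(r["conf"],2),np.array(u),world(cam,u,depth=dd))
print(ctrl.sense())
E
```

```text
scene dial_grip 0.69 [317.2 186.9] [465.1 -23.8 138.2]
scene dial_grip 0.2 [235.  268.9] [ 469.2 -421.6  102.6]
scene yellow_block_mid 0.8 [195.9 262. ] [ 297.2 -431.5   27.4]
scene yellow_block_mid 0.73 [238.5 265.6] [ 469.7 -407.7  104.1]
scene yellow_block_mid 0.66 [190.  326.2] [ 458.2 -597.8   25.2]
scene yellow_block_label 0.73 [198.1 316.7] [ 434.6 -553.8   -1.9]
scene yellow_block_label 0.73 [191.6 267.7] [ 294.5 -449.4   15.8]
scene yellow_block_label 0.7 [144.4 309.4] [ 299.4 -631.3    9.8]
scene jaw_face 0.59 [272.2 240.9] [ 485.  -278.6  106.3]
scene jaw_face 0.43 [376.2 200.6] [665.1  20.1 148. ]
scene jaw_face 0.28 [231.1 265.3] [ 451.6 -419.2  104. ]
scene clamp_bed 0.84 [361.4 192.5] [595.4  44.5 131.1]
scene moving_jaw 0.61 [349.2 186.8] [546.8  45.2 131.8]
scene moving_jaw 0.4 [378.9 199.2] [670.2  27.6 151.2]
scene cold_plate 0.84 [272.6 283.7] [ 576.2 -385.5   78.5]
top dial_grip 0.88 [312.7 205.8] [454.5 -30.4 140.3]
top yellow_block_mid 0.65 [487.5 250.3] [ 307.6 -619.8   20.6]
top yellow_block_mid 0.55 [427.1 206.8] [ 449.3 -399.6  104.9]
top yellow_block_mid 0
[... 194 characters left out ...]
.6 [487.7 253.2] [ 288.  -430.6  495.7]
top jaw_face 0.6 [287.4 140.5] [666.4  47.2 148.1]
top clamp_bed 0.98 [287.7 163.6] [593.1  47.6 136.8]
top moving_jaw 0.6 [287.1 178.4] [545.3  50.  133.9]
top moving_jaw 0.55 [388.7 165. ] [ 590.  -281.3  104.7]
top cold_plate 0.88 [400.  186.3] [ 524.  -320.9   74.2]
{'time_s': 0.8, 'joints': array([-1.3,  0.3,  1.5,  0. ,  1.3, -0.2]), 'dq': array([ 0.,  0.,  0., -0., -0., -0.]), 'tau': array([ -0. , -41.2, -26. ,  -0. ,   0. ,   0. ]), 'eef_pos': array([ 233.4, -470.3,  231.3]), 'ee_rot': array([-0. ,  1. ,  0.2,  0. ]), 'force': array([-0.2,  0.2, -0.8]), 'wrist_torque': array([ 0., -0.,  0.]), 'grip_force': 0.0, 'grip_width': 1.0009965344463234}
```

Run:
```python
import cv2
im=cv2.imread("pics/top0.png"); 
cv2.imwrite("pics/topA.png",cv2.resize(im[100:300,240:520],None,fx=2.85,fy=2.85,interpolation=cv2.INTER_CUBIC))
im=cv2.imread("pics/scene0.png")
cv2.imwrite("pics/dialA.png",cv2.resize(cv2.imread("pics/top0.png")[175:240,275:350],None,fx=8,fy=8,interpolation=cv2.INTER_CUBIC))
```

```text
(no output)
```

View pics/topA.png

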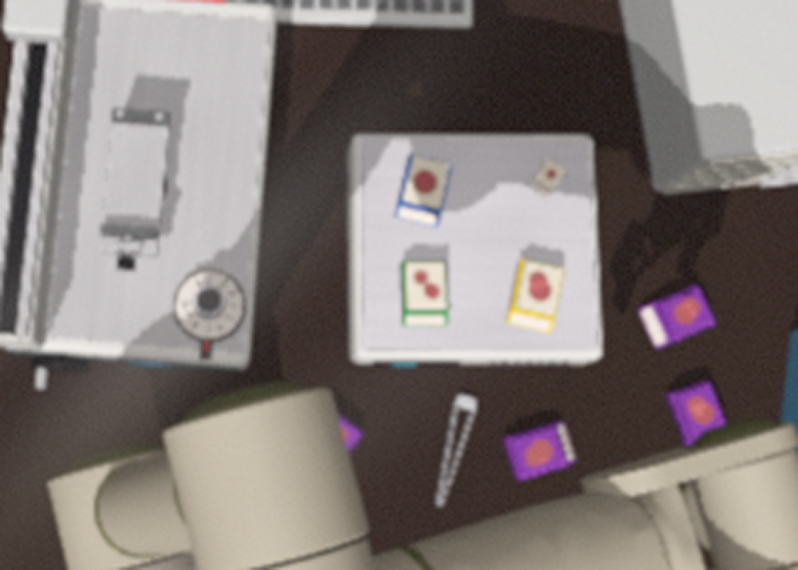

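View pics/scene0.png

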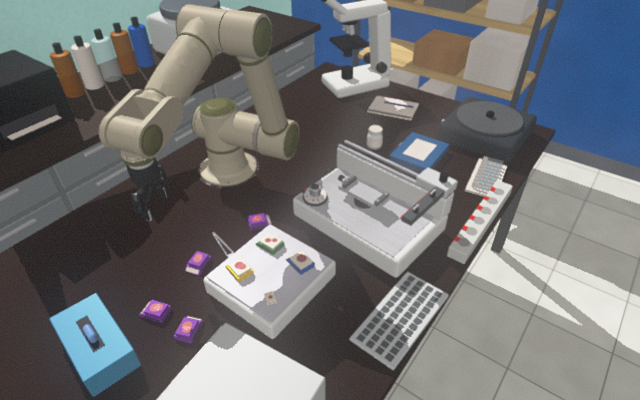

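View pics/dialA.png

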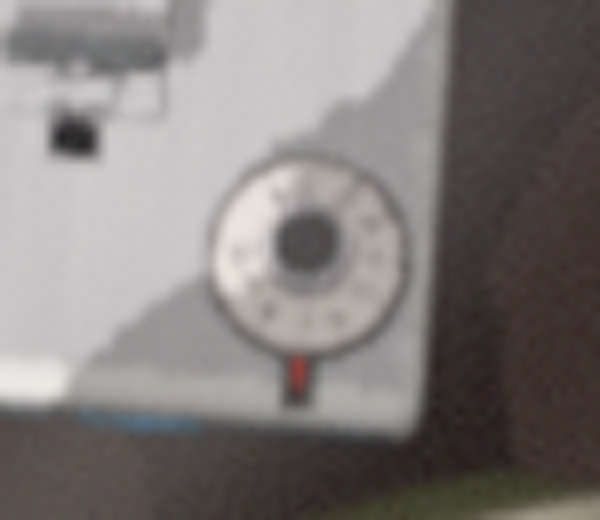

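Run:
```python
from h import *
a=np.mean([ctrl.capture("top")[0].astype(np.float32) for _ in range(16)],0).astype(np.float32)
np.save("avg.npy",a)
c=a[175:240,275:350,::-1]; g=cv2.resize(c,None,fx=8,fy=8,interpolation=cv2.INTER_LANCZOS4)
cen=(310.5,256)
p=cv2.warpPolar(g,(120,720),cen,120,cv2.WARP_POLAR_LINEAR+cv2.INTER_CUBIC)
p=cv2.rotate(p,cv2.ROTATE_90_COUNTERCLOCKWISE)  # x: angle from 719..0? 
st=lambda x:np.clip((x-60)*1.5,0,255)
p=cv2.resize(p,(720,240)); 
g2=g[:440,100:540]
out=np.zeros((690,720,3)); out[:240]=st(p); out[250:690,:440]=st(g2)
cv2.imwrite("pics/dialB.png",cv2.resize(out,(626,600)))
```

```text
[ WARN:0@16.707] global loadsave.cpp:1063 imwrite_ Unsupported depth image for selected encoder is fallbacked to CV_8U.
```

View pics/dialB.png

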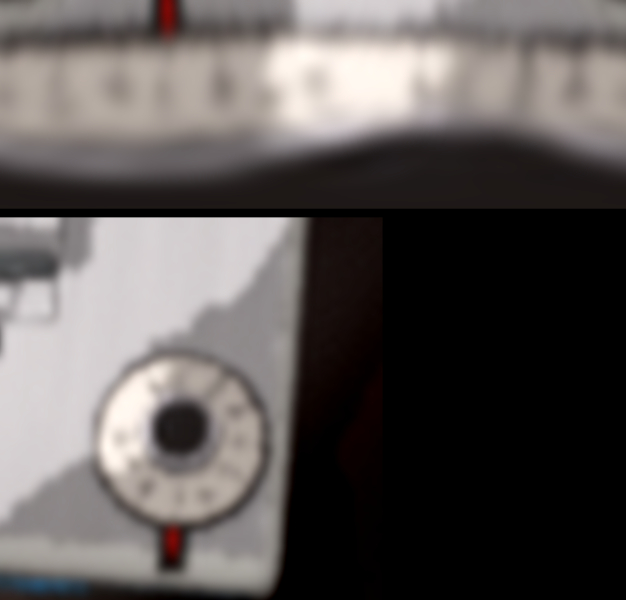

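Run:
```python
from h import *
a=np.load("avg.npy")
c=a[175:240,275:350].mean(2); g=cv2.resize(c,None,fx=8,fy=8,interpolation=cv2.INTER_LANCZOS4)
p=cv2.warpPolar(g,(104,720),(310.5,256),104,cv2.WARP_POLAR_LINEAR+cv2.INTER_CUBIC)
p=cv2.rotate(p,cv2.ROTATE_90_COUNTERCLOCKWISE)[:60]
p=np.hstack([p,p[:,:80]])
bg=cv2.GaussianBlur(p,(0,0),25); q=np.clip(128+(p-bg)*4,0,255)
cv2.imwrite("pics/dialC.png",cv2.resize(np.vstack([q,np.clip(p,0,255)]).astype(np.uint8),(800,360)))
```

```text
(no output)
```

View pics/dialC.png

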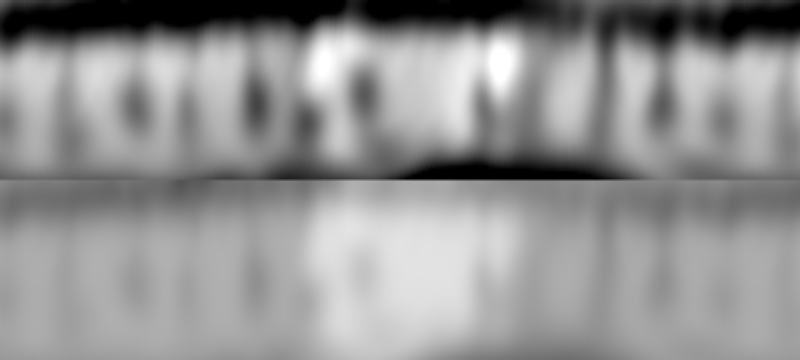

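```bash
cat >> h.py <<'E'
def cloud(cam,d):
    c=ctrl.calibration(cam); V=np.array(c["view"])
    vv,uu=np.mgrid[:400,:640]; K=np.array([[c["fx"],0,c["cx"]],[0,c["fy"],c["cy"]],[0,0,1.]])
    r=np.hypot((uu-c["cx"])/c["fx"],(vv-c["cy"])/c["fy"]); s=r.copy()
    for _ in range(20): s=r/(1+c["k1"]*s*s)
    f=s/np.maximum(r,1e-9)
    P=np.dstack([(uu-c["cx"])/c["fx"]*f,(vv-c["cy"])/c["fy"]*f,np.ones_like(r)])*d[...,None]
    return (P-V[:3,3])@V[:3,:3]
E
python3 - <<'E'
from h import *
np.set_printoptions(precision=1,suppress=True,linewidth=220)
d=np.median([ctrl.capture("top")[1] for _ in range(7)],0)
np.save("topd.npy",d); P=cloud("top",d)
print("dial z rows 190-222 step2"); print(P[190:224:2,296:330:2,2])
print("clamp z"); print(P[134:196:2,274:304:2,2])
print("block z"); print(P[188:220:2,416:442:2,2])
print("plate", np.median(P[190:215,395:410,2]), "bench",np.median(P[250:260,395:400,2]))
for u in [(312.7,205.8)]: print(world("top",u,z=125),world("scene",(317.2,186.9),z=125), world("top",u,z=140))
a=np.load("avg.npy")
# yellow block outline: saturation
cr=a[185:222,412:445]
sat=cr.max(2)-cr.min(2); print((sat[::1,::1]).astype(int))
E
```

```text
dial z rows 190-222 step2
[[ 93.   91.3  91.   90.4  91.3  91.4  90.3  92.6  93.1  91.1  91.4  91.2  92.4  92.6  88.4  93.5  85.6]
 [ 92.6  89.3  93.8  90.6  93.8  92.9  91.   91.   90.2  91.4  90.8  92.2  91.9  91.5  91.7  91.7  86.6]
 [ 93.1  91.1  92.   89.5  89.8  91.3  91.2  91.4  98.9  99.7  93.7  91.2  90.   90.3  92.2  90.7  84.5]
 [ 92.3  91.1  89.7  90.1  90.2  99.  107.4 104.4 107.2 105.3 108.4 105.5  99.3  90.6  90.4  91.8  84.6]
 [ 93.   91.3  91.6  92.6  99.4 106.6 107.1 107.6 108.4 108.1 106.8 107.9 109.4  99.7  92.6  92.   87.7]
 [ 91.6  90.8  90.6  91.2 105.3 108.2 105.4 139.5 139.5 140.8 141.5 107.2 107.7 109.1  99.6  92.2  86.7]
 [ 91.4  90.5  91.1 101.1 106.3 106.5 138.3 143.2 143.  143.4 141.7 141.4 105.1 106.2 106.7  90.5  84.9]
 [ 89.2  90.9  91.  107.1 107.7 109.6 141.6 141.3 141.9 142.  142.6 140.  106.6 106.9 108.   89.5  84.1]
 [ 90.3  92.4  87.8 105.8 107.9 108.  140.7 144.4 144.6 140.7 141.6 141.1 105.7 106.2 108.5  98.7  82.2]
 [ 91.5  90.8  91.  109.1 109.3 106.2 124.3 140.3 142.3 141.6 139.4 122.9 109.6 107.2 106.2  97.   82.7]
 [ 91.   90.9  90.   99.
[... 4439 characters left out ...]
.3  95.8  96.3 100.8 105.  104.8 104.4 106.7  77.9  78.6  78.8]
 [ 77.9  93.5  91.7  93.   95.4  96.2  94.9  96.6  95.5  98.2  81.6  78.7  77.2]
 [ 78.2  85.   84.3  88.   90.2  91.7  93.1  91.8  94.2  78.7  78.6  80.1  76.2]
 [ 79.8  79.6  77.3  77.   82.9  85.9  86.4  85.8  88.2  79.4  81.2  81.5  79.3]
 [ 81.6  78.7  79.2  78.1  75.1  77.9  79.5  79.4  79.5  78.2  80.6  76.7  79.6]
 [ 76.7  78.9  78.1  77.5  80.3  80.9  81.6  81.2  79.3  81.   77.8  80.1  79.9]]
plate 79.28686345714819 bench -0.06844641526125551
[456.7 -30.2 125. ] [455.2 -10.8 125. ] [454.6 -30.4 140. ]
[[4 4 4 ... 5 4 4]
 [4 4 4 ... 4 4 4]
 [4 4 4 ... 4 5 5]
 ...
 [3 4 3 ... 4 4 5]
 [4 4 4 ... 4 4 4]
 [4 4 5 ... 4 4 5]]
```

```bash
cat > fit.py <<'E'
from h import *
from scipy.optimize import minimize
np.set_printoptions(precision=2,suppress=True)
def planexy(cam,z):
    D=np.ones((400,640)); r=cloud(cam,D); c=ctrl.calibration(cam);V=np.array(c["view"]); o=-V[:3,:3].T@V[:3,3]
    r=r-o; return (o+r*((z-o[2])/r[...,2])[...,None])[...,:2]
def rectfit(cam,mask,z,L,W,x0,roi,soft=1.5,free=False):
    v0,v1,u0,u1=roi; xy=planexy(cam,z)[v0:v1,u0:u1]; m=mask[v0:v1,u0:u1].astype(float)
    sg=lambda t:1/(1+np.exp(-t/soft))
    def cost(p):
        l,w=(p[3],p[4]) if free else (L,W)
        dx=xy[...,0]-p[0];dy=xy[...,1]-p[1];c,s=np.cos(p[2]),np.sin(p[2])
        a=c*dx+s*dy;b=-s*dx+c*dy
        q=sg(a+l/2)*sg(l/2-a)*sg(b+w/2)*sg(w/2-b)
        return ((q-m)**2).sum()
    p0=list(x0)+([L,W] if free else [])
    best=None
    for dy in (-.2,0,.2):
        p=np.array(p0); p[2]+=dy
        S=np.vstack([p]+[p+e for e in np.diag([6,6,.15]+([6,6] if free else []))])
        r=minimize(cost,p,method="Nelder-Mead",options=dict(initial_simplex=S,maxiter=4000,xatol=1e-3,fatol=1e-4))
        if best is None or r.fun<best.fun: best=r
    return best.x,best.fun
E
python3 - <<'E'
from fit import *
d=np.load("topd.npy");P=cloud("top",d);Z=P[...,2]
c=ctrl.calibration("top");V=np.array(c["view"]);print("cam",-V[:3,:3].T@V[:3,3])
# dial
for lo,hi,z in((137,150,141.5),(102,150,107)):
    xy=planexy("top",z); m=np.zeros_like(Z,bool); m[186:224,294:330]=True
    m&=(Z>lo)&(Z<hi); 
    if lo==102:
        m[214:,:]&=(Z[214:,:]>102)
    q=xy[m]; print("dial",q.mean(0),(q.max(0)+q.min(0))/2,np.ptp(q,axis=0),np.median(Z[m]))
wz=105.3
for f in(0,1): print("wax",rectfit("top",(Z>101),wz,54,44,(455,-400,0),(180,225,408,448),free=f))
print("casette",rectfit("top",(Z>88),95.3,70,52,(455,-400,0),(180,225,408,448),free=1))
bed=(Z>125)&(Z<139)
print("bed",rectfit("top",bed,134,120,64,(600,48,0),(146,172,265,312),free=1))
print("fixed",[rectfit("top",Z>142,149,14,64,(673,48,0),(130,150,265,315),free=f) for f in(0,1)])
print("moving",rectfit("top",Z>142,149,14,64,(543,48,0),(176,184,265,312),free=1))
print(P[140:148,288,0],Z[140:148,288],P[138:150,292,0],Z[138:150,292])
E
```

```text
cam [ 268.32  -50.94 1449.31]
dial [457.96 -31.45] [456.97 -31.47] [31.98 31.68] 141.87717704953963
dial [458.84 -30.51] [467.73 -19.66] [115.28  99.1 ] 108.03579659263676
wax (array([ 471.03, -405.54,   -0.25]), np.float64(10.881984998801546))
wax (array([ 471.03, -405.54,   -0.25,   54.29,   45.04]), np.float64(10.399944738119048))
casette (array([ 466.11, -404.05,   -0.25,   71.65,   53.68]), np.float64(14.690957057708749))
bed (array([619.59,  47.5 ,  -0.1 , 118.08,  64.61]), np.float64(9.037978991300093))
fixed [(array([668.18,  43.67,  -0.11]), np.float64(9.925119015219927)), (array([668.18,  43.65,  -0.11,  15.4 ,  65.1 ]), np.float64(8.784150288208416))]
moving (array([535.92,  56.26,  -0.12,  13.32,  65.72]), np.float64(9.993354214733525))
[667.84 664.99 662.52 661.94 658.63 655.28 651.86 648.53] [148.79 147.23 144.41 135.21 135.08 135.09 135.36 135.3 ] [674.06 670.89 667.68 664.01 661.25 661.53 658.62 654.85 652.25 648.87
 645.2  642.5 ] [149.3  148.82 148.42 149.58 147.7  135.68 134.22 135.63 133.09 133.22
 134.34 132.1 ]
```

>>> send_rows(
  targets=[
    {"offset": [1.5, 3.4, 0], "spin": 0},
    {"offset": [3, 6.8, 0], "spin": 0},
    {"offset": [4.5, 10.2, 0], "spin": 0},
    {"offset": [6, 13.6, 0], "spin": 0},
    {"offset": [7.5, 17, 0], "spin": 0},
    {"offset": [9, 20.4, 0], "spin": 0},
    {"offset": [10.5, 23.8, 0], "spin": 0},
    {"offset": [12, 27.2, 0], "spin": 0},
  ],
  grip=0.65,
  squeeze=40,
)

```text
time_s: 2.62
eef_pos: [353.8, -196.6, 231.5]
ee_rot: [0.0, 0.974, 0.228, 0.0]
force: [0.4, 1.0, -0.1]
grip_width: 0.649
grip_force: 0.0
```

Run:
```python
from h import *
s=ctrl.sense(); q=s["ee_rot"]; print(s["joints"],s["eef_pos"],q,2*np.arctan2(q[2],q[1]),s["force"])
```

```text
[-7.98670701e-01  4.22331795e-02  1.82390379e+00  6.60853272e-05
  1.27483452e+00  3.11704090e-01] [ 353.76409694 -196.55835169  231.49862904] [2.49777521e-04 9.73620472e-01 2.28173351e-01 1.87270227e-04] 0.4604022808435475 [ 0.36212596  1.01680343 -0.14751397]
```

>>> send_rows(
  targets=[
    {"offset": [2, 3.2, 0], "spin": 0},
    {"offset": [4, 6.4, 0], "spin": 0},
    {"offset": [6, 9.6, 0], "spin": 0},
    {"offset": [8, 12.8, 0], "spin": 0},
    {"offset": [10.4, 16.5, -1], "spin": 0},
    {"offset": [10.4, 16.5, -4], "spin": 0},
    {"offset": [10.4, 16.5, -7], "spin": 0},
    {"offset": [10.4, 16.5, -7], "spin": 0},
  ],
)

```text
time_s: 3.28
eef_pos: [455.1, -31.8, 156.9]
ee_rot: [-0.002, 0.973, 0.229, -0.004]
force: [-0.2, -0.2, -1.2]
grip_width: 0.651
grip_force: 0.0
```

>>> send_rows(
  targets=[
    {"offset": [0, 0, 0], "spin": 0},
    {"offset": [0, 0, 0], "spin": 0},
  ],
)

```text
time_s: 3.45
eef_pos: [458.1, -33.8, 162.9]
ee_rot: [0.001, 0.974, 0.228, 0.001]
force: [-0.2, -0.1, 0.3]
grip_width: 0.651
grip_force: 0.0
```

>>> send_rows(
  targets=[
    {"offset": [0, 0.2, -1.5], "spin": 0},
    {"offset": [0, 0.2, -3], "spin": 0},
    {"offset": [0, 0.2, -4.2], "spin": 0},
    {"offset": [0, 0.2, -4.9], "spin": 0},
    {"offset": [0, 0.2, -4.9], "spin": 0},
    {"offset": [0, 0.2, -4.9], "spin": 0},
    {"offset": [0, 0.2, -4.9], "spin": 0},
  ],
)

```text
time_s: 4.03
eef_pos: [458.1, -31.6, 113.5]
ee_rot: [0.001, 0.974, 0.228, 0.001]
force: [0.7, 1.3, 0.3]
grip_width: 0.652
grip_force: 0.0
```

>>> send_rows(
  targets=[
    {"offset": [0, 0, 0], "spin": 0},
    {"offset": [0, 0, 0], "spin": 0},
    {"offset": [0, 0, 0], "spin": 0},
    {"offset": [0, 0, 0], "spin": 0},
    {"offset": [0, 0, 0], "spin": 0},
    {"offset": [0, 0, 0], "spin": 0},
  ],
  grip=0.2,
)

```text
time_s: 4.53
eef_pos: [458.2, -32.0, 113.4]
ee_rot: [0.001, 0.974, 0.228, 0.001]
force: [-0.5, -3.0, 5.0]
grip_width: 0.409
grip_force: 39.5
```

>>> send_rows(
  targets=[
    {"offset": [0, 0, 0], "spin": -0.12},
    {"offset": [0, 0, 0], "spin": -0.24},
    {"offset": [0, 0, 0], "spin": -0.36},
    {"offset": [0, 0, 0], "spin": -0.48},
    {"offset": [0, 0, 0], "spin": -0.6},
    {"offset": [0, 0, 0], "spin": -0.72},
    {"offset": [0, 0, 0], "spin": -0.84},
    {"offset": [0, 0, 0], "spin": -0.96},
  ],
)

```text
time_s: 5.2
eef_pos: [458.2, -30.4, 113.4]
ee_rot: [-0.001, 0.968, -0.25, 0.001]
force: [0.8, 8.6, 6.2]
grip_width: 0.408
grip_force: 40.0
```

>>> send_rows(
  targets=[
    {"offset": [0, 0, 0], "spin": -0.09},
    {"offset": [0, 0, 0], "spin": -0.09},
    {"offset": [0, 0, 0], "spin": -0.09},
    {"offset": [0, 0, 0], "spin": -0.09},
  ],
)

```text
time_s: 5.53
eef_pos: [458.3, -30.2, 113.4]
ee_rot: [-0.001, 0.957, -0.291, 0.001]
force: [1.7, 8.0, 7.4]
grip_width: 0.41
grip_force: 39.9
```

Run:
```python
from h import *
s=ctrl.sense(); q=s["ee_rot"]; print(s["time_s"],s["joints"],s["eef_pos"],2*np.arctan2(q[2],q[1]),s["force"],s["wrist_torque"],s["grip_width"])
```

```text
5.5333 [-0.32329668  0.3075469   1.84468413  0.0030194   0.98732446  1.83536799] [458.28884304 -30.21786704 113.4000654 ] -0.5895292438148019 [1.72223824 7.96641282 7.35701172] [ 1.45285279 -0.30617926 -0.02297746] 0.40986118852767167
```

>>> send_rows(
  targets=[
    {"offset": [0, 0, 0], "spin": 0},
    {"offset": [0, 0, 0], "spin": 0},
    {"offset": [0, 0, 0], "spin": 0},
    {"offset": [0, 0, 1], "spin": 0},
    {"offset": [0, 0, 3], "spin": 0},
    {"offset": [0, 0, 6], "spin": 0},
    {"offset": [0, -2, 9], "spin": 0},
    {"offset": [0, -6, 9], "spin": 0.1},
  ],
  grip=0.72,
)

```text
time_s: 6.2
eef_pos: [459.3, -90.5, 207.6]
ee_rot: [0.001, 0.971, -0.24, 0.004]
force: [1.6, -1.8, 0.3]
grip_width: 0.717
grip_force: 0.0
```

>>> send_rows(
  targets=[
    {"offset": [0, -3.8, 0], "spin": 0.1},
    {"offset": [0, -7.6, 0], "spin": 0.2},
    {"offset": [0, -11.4, 0], "spin": 0.24},
    {"offset": [0, -15.2, 0], "spin": 0.24},
    {"offset": [0, -19, 0], "spin": 0.24},
    {"offset": [0, -22.8, 0], "spin": 0.24},
    {"offset": [0, -26.6, 0], "spin": 0.24},
    {"offset": [0, -26.6, 0], "spin": 0.24},
  ],
)

```text
time_s: 6.87
eef_pos: [456.1, -363.1, 201.4]
ee_rot: [0.001, 0.992, -0.127, -0.0]
force: [0.3, -0.4, 0.2]
grip_width: 0.721
grip_force: 0.0
```

Run:
```python
from fit import *
F=[ctrl.capture("top") for _ in range(14)]
a=np.mean([f[0].astype(np.float32) for f in F],0).astype(np.float32)
d=np.median([f[1] for f in F],0); np.save("topd2.npy",d); np.save("avg2.npy",a)
c=a[175:240,275:350].mean(2); g=cv2.resize(c,None,fx=8,fy=8,interpolation=cv2.INTER_LANCZOS4)
p=cv2.warpPolar(g,(104,720),(310.5,256),104,cv2.WARP_POLAR_LINEAR+cv2.INTER_CUBIC)
p=cv2.rotate(p,cv2.ROTATE_90_COUNTERCLOCKWISE)[:60]
p=np.hstack([p,p[:,:80]])
bg=cv2.GaussianBlur(p,(0,0),25); q=np.clip(128+(p-bg)*4,0,255)
full=cv2.resize(a[100:300,240:520,::-1],(800,571))
cv2.imwrite("pics/after.png",cv2.resize(np.vstack([cv2.cvtColor(np.vstack([q,p]).astype(np.uint8),cv2.COLOR_GRAY2BGR).repeat(2,0),full[:350].astype(np.uint8)]),(800,590)))
s=ctrl.sense(); q=s["ee_rot"]; print(s["time_s"],s["joints"],s["eef_pos"],2*np.arctan2(q[2],q[1]),s["force"],s["grip_width"])
```

```text
7.5667 [-0.86  0.46  1.37 -0.    1.32  0.96] [ 457.49 -357.12  202.36] -0.24896934234403387 [-0.09 -0.91  0.03] 0.7199640753767905
```

View pics/after.png

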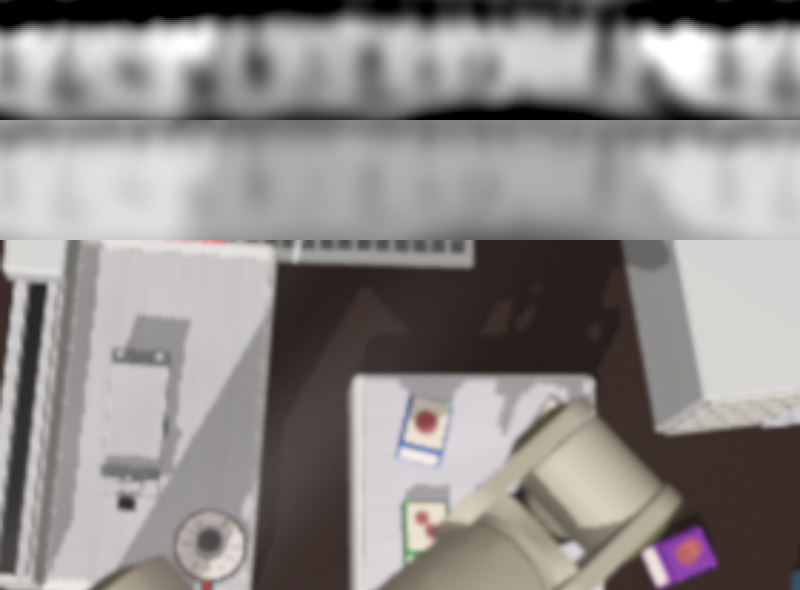

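>>> send_rows(
  targets=[
    {"offset": [0.7, -3.5, 0], "spin": 0},
    {"offset": [0.7, -4.6, -2], "spin": 0},
    {"offset": [0.7, -4.6, -5], "spin": 0},
    {"offset": [0.7, -4.6, -8], "spin": 0},
    {"offset": [0.7, -4.6, -9], "spin": 0},
    {"offset": [0.7, -4.6, -9], "spin": 0},
    {"offset": [0.7, -4.6, -9], "spin": 0},
    {"offset": [0.7, -4.6, -9], "spin": 0},
  ],
)

```text
time_s: 8.23
eef_pos: [465.1, -403.9, 114.5]
ee_rot: [0.001, 0.992, -0.124, 0.001]
force: [0.3, 0.5, 0.7]
grip_width: 0.722
grip_force: 0.0
```

>>> send_rows(
  targets=[
    {"offset": [0, 0, -1], "spin": 0},
    {"offset": [0, 0, -2], "spin": 0},
    {"offset": [0, 0, -2.7], "spin": 0},
    {"offset": [0, 0, -3.1], "spin": 0},
    {"offset": [0, 0, -3.1], "spin": 0},
    {"offset": [0, 0, -3.1], "spin": 0},
    {"offset": [0, 0, -3.1], "spin": 0},
  ],
)

```text
time_s: 8.82
eef_pos: [464.6, -403.4, 81.6]
ee_rot: [0.0, 0.992, -0.124, 0.0]
force: [-0.4, -0.4, 0.5]
grip_width: 0.719
grip_force: 0.0
```

>>> send_rows(
  targets=[
    {"offset": [0, 0, -0.1], "spin": 0},
    {"offset": [0, 0, -0.1], "spin": 0},
    {"offset": [0, 0, -0.1], "spin": 0},
    {"offset": [0, 0, -0.1], "spin": 0},
    {"offset": [0, 0, -0.1], "spin": 0},
    {"offset": [0, 0, -0.1], "spin": 0},
  ],
  grip=0.4,
  squeeze=35,
)

```text
time_s: 9.32
eef_pos: [464.7, -403.6, 81.2]
ee_rot: [0.001, 0.992, -0.124, 0.001]
force: [-0.8, 0.5, 6.2]
grip_width: 0.594
grip_force: 37.4
```

>>> send_rows(
  targets=[
    {"offset": [0, 0, 1], "spin": 0},
    {"offset": [0, 0, 3], "spin": 0},
    {"offset": [0, 0, 6], "spin": 0},
    {"offset": [0, 0, 9], "spin": 0},
    {"offset": [0, 0, 12], "spin": 0},
    {"offset": [0, 0, 14], "spin": 0},
    {"offset": [0, 0, 14], "spin": 0},
  ],
)

```text
time_s: 9.9
eef_pos: [465.4, -404.2, 225.6]
ee_rot: [0.003, 0.992, -0.124, 0.003]
force: [-0.0, 0.1, 0.4]
grip_width: 0.602
grip_force: 36.9
```

>>> send_rows(
  targets=[
    {"offset": [0.6, 3.2, 0], "spin": 0.02},
    {"offset": [1.6, 6.8, 0], "spin": 0.04},
    {"offset": [2.8, 10.4, 0], "spin": 0.06},
    {"offset": [4, 14, 0], "spin": 0.08},
    {"offset": [5.2, 17.6, 0], "spin": 0.1},
    {"offset": [6.4, 21.2, 0], "spin": 0.12},
    {"offset": [7.6, 24.8, 0], "spin": 0.145},
    {"offset": [8.8, 28.4, 0], "spin": 0.145},
  ],
)

```text
time_s: 10.57
eef_pos: [552.3, -117.2, 219.5]
ee_rot: [-0.0, 0.999, -0.051, -0.001]
force: [1.1, 0.2, -0.8]
grip_width: 0.596
grip_force: 37.0
```

>>> send_rows(
  targets=[
    {"offset": [1.2, 3.4, 0], "spin": 0},
    {"offset": [2.4, 6.8, 0], "spin": 0},
    {"offset": [3.6, 10.2, 0], "spin": 0},
    {"offset": [4.8, 13.6, 0], "spin": 0},
    {"offset": [6.3, 16.8, 0], "spin": 0},
    {"offset": [6.3, 16.8, -1], "spin": 0},
    {"offset": [6.3, 16.8, -2], "spin": 0},
    {"offset": [6.3, 16.8, -2], "spin": 0},
  ],
)

```text
time_s: 11.23
eef_pos: [614.0, 48.5, 197.0]
ee_rot: [0.0, 0.999, -0.052, -0.003]
force: [-0.6, -0.5, -1.7]
grip_width: 0.595
grip_force: 37.0
```

>>> send_rows(
  targets=[
    {"offset": [0, 0, -1], "spin": 0},
    {"offset": [0, 0, -2.5], "spin": 0},
    {"offset": [0, 0, -4], "spin": 0},
    {"offset": [0, 0, -4], "spin": 0},
    {"offset": [0, 0, -4], "spin": 0},
    {"offset": [0, 0, -4], "spin": 0},
  ],
)

```text
time_s: 11.73
eef_pos: [615.7, 48.1, 161.2]
ee_rot: [0.0, 0.999, -0.053, 0.001]
force: [0.8, -0.3, -0.4]
grip_width: 0.601
grip_force: 37.0
```

Run:
```python
from fit import *
F=[ctrl.capture("top") for _ in range(5)]+[ctrl.capture("scene") for _ in range(4)]
t=np.mean([f[0] for f in F[:5]],0)[125:205,255:335,::-1]; s_=np.mean([f[0] for f in F[5:]],0)[150:230,310:410,::-1]
cv2.imwrite("pics/clamp1.png",np.hstack([cv2.resize(t,(400,400)),cv2.resize(s_,(400,320)).__class__(0) if 0 else cv2.copyMakeBorder(cv2.resize(s_,(400,320)),0,80,0,0,0)]).astype(np.uint8))
s=ctrl.sense(); q=s["ee_rot"]; print(s["time_s"],s["joints"],s["eef_pos"],2*np.arctan2(q[2],q[1]),s["force"],s["grip_width"])
```

```text
12.1833 [-0.11  0.57  1.3   0.    1.27  1.56] [615.47  48.78 160.42] -0.10411951535740313 [ 0.89  0.12 -1.43] 0.6011338315070585
```

View pics/clamp1.png

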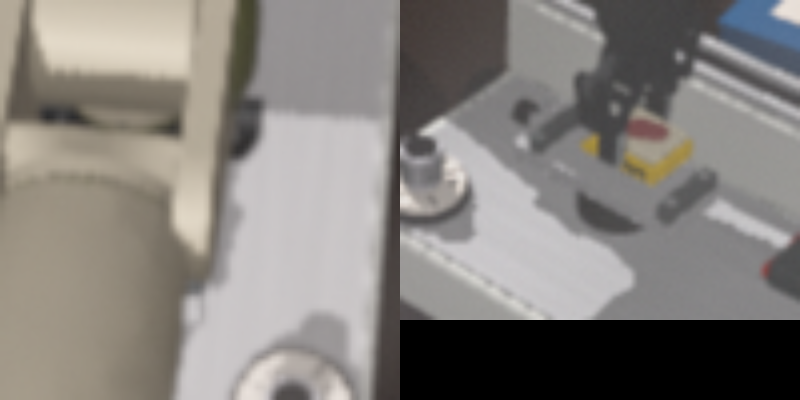

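>>> send_rows(
  targets=[
    {"offset": [0, 0, -1], "spin": 0},
    {"offset": [0, 0, -1.8], "spin": 0},
    {"offset": [0, 0, -2.1], "spin": 0},
    {"offset": [0, 0, -2.1], "spin": 0},
    {"offset": [0, 0, -2.1], "spin": 0},
    {"offset": [0, 0, -2.1], "spin": 0},
  ],
)

```text
time_s: 12.68
eef_pos: [615.6, 48.7, 139.5]
ee_rot: [0.0, 0.999, -0.052, 0.0]
force: [0.7, 0.7, -1.2]
grip_width: 0.595
grip_force: 37.1
```

>>> send_rows(
  targets=[
    {"offset": [0, 0, -0.1], "spin": 0},
    {"offset": [0, 0, -0.2], "spin": 0},
    {"offset": [0, 0, -0.2], "spin": 0},
    {"offset": [0, 0, -0.2], "spin": 0},
  ],
)

```text
time_s: 13.02
eef_pos: [615.4, 48.8, 137.3]
ee_rot: [-0.0, 0.999, -0.052, 0.0]
force: [-0.2, -0.5, -1.8]
grip_width: 0.598
grip_force: 37.1
```

>>> send_rows(
  targets=[
    {"offset": [0, 0, -0.1], "spin": 0},
    {"offset": [0, 0, -0.1], "spin": 0},
    {"offset": [0, 0, -0.1], "spin": 0},
  ],
)

```text
time_s: 13.27
eef_pos: [615.4, 48.8, 136.3]
ee_rot: [-0.0, 0.999, -0.052, 0.0]
force: [0.2, 0.7, -2.0]
grip_width: 0.599
grip_force: 37.1
```

>>> send_rows(
  targets=[
    {"offset": [0, 0, -0.1], "spin": 0},
    {"offset": [0, 0, -0.1], "spin": 0},
    {"offset": [0, 0, -0.1], "spin": 0},
  ],
)

```text
time_s: 13.52
eef_pos: [615.6, 48.7, 136.2]
ee_rot: [0.0, 0.999, -0.052, 0.0]
force: [-2.6, 0.6, 5.4]
grip_width: 0.597
grip_force: 37.8
```

>>> send_rows(
  targets=[
    {"offset": [0.2, -0.02, 0], "spin": 0},
    {"offset": [0.4, -0.04, 0], "spin": 0},
    {"offset": [0.6, -0.06, 0], "spin": 0},
    {"offset": [0.6, -0.06, 0], "spin": 0},
    {"offset": [0.6, -0.06, 0], "spin": 0},
  ],
)

```text
time_s: 13.93
eef_pos: [622.0, 48.1, 136.2]
ee_rot: [0.0, 0.999, -0.052, 0.001]
force: [0.4, 0.4, 4.4]
grip_width: 0.597
grip_force: 37.7
```

>>> send_rows(
  targets=[
    {"offset": [0.1, -0.01, 0], "spin": 0},
    {"offset": [0.2, -0.02, 0], "spin": 0},
    {"offset": [0.2, -0.02, 0], "spin": 0},
    {"offset": [0.2, -0.02, 0], "spin": 0},
  ],
)

```text
time_s: 14.27
eef_pos: [623.7, 47.9, 136.2]
ee_rot: [0.0, 0.999, -0.052, 0.001]
force: [-1.2, 0.1, 6.5]
grip_width: 0.601
grip_force: 37.9
```

>>> send_rows(
  targets=[
    {"offset": [0.1, -0.01, 0], "spin": 0},
    {"offset": [0.1, -0.01, 0], "spin": 0},
    {"offset": [0.1, -0.01, 0], "spin": 0},
  ],
)

```text
time_s: 14.52
eef_pos: [623.8, 47.9, 136.2]
ee_rot: [0.0, 0.999, -0.052, -0.001]
force: [-7.8, 0.4, 9.5]
grip_width: 0.595
grip_force: 38.2
```

>>> send_rows(
  targets=[
    {"offset": [0.1, -0.01, 0], "spin": 0},
    {"offset": [0.1, -0.01, 0], "spin": 0},
    {"offset": [0.1, -0.01, 0], "spin": 0},
  ],
)

```text
time_s: 14.77
eef_pos: [623.8, 47.9, 136.2]
ee_rot: [0.0, 0.999, -0.052, -0.002]
force: [-14.0, 0.3, 11.7]
grip_width: 0.597
grip_force: 38.5
```

>>> send_rows(
  targets=[
    {"offset": [0.1, -0.01, 0], "spin": 0},
    {"offset": [0.1, -0.01, 0], "spin": 0},
    {"offset": [0.1, -0.01, 0], "spin": 0},
  ],
)

```text
time_s: 15.02
eef_pos: [623.8, 47.9, 136.1]
ee_rot: [0.0, 0.999, -0.052, -0.004]
force: [-19.8, -0.3, 14.5]
grip_width: 0.6
grip_force: 38.8
```

>>> send_rows(
  targets=[
    {"offset": [-0.15, 0.01, 0.05], "spin": 0},
    {"offset": [-0.25, 0.02, 0.1], "spin": 0},
    {"offset": [-0.25, 0.02, 0.1], "spin": 0},
  ],
)

```text
time_s: 15.27
eef_pos: [623.7, 47.9, 136.2]
ee_rot: [-0.0, 0.999, -0.052, -0.0]
force: [-3.8, 0.6, 2.7]
grip_width: 0.6
grip_force: 37.5
```

>>> send_rows(
  targets=[
    {"offset": [0, 0, 0], "spin": 0},
    {"offset": [0, 0, 0], "spin": 0},
    {"offset": [0, 0, 0], "spin": 0},
    {"offset": [0, 0, 0], "spin": 0},
  ],
  grip=0.73,
)

```text
time_s: 15.6
eef_pos: [624.1, 47.8, 136.2]
ee_rot: [0.0, 0.999, -0.052, 0.0]
force: [0.4, -0.0, 0.3]
grip_width: 0.727
grip_force: 0.0
```

>>> send_rows(
  targets=[
    {"offset": [0, 0, 0.5], "spin": 0},
    {"offset": [0, 0, 1.5], "spin": 0},
    {"offset": [0, 0, 3], "spin": 0},
    {"offset": [0, 0, 5], "spin": 0},
    {"offset": [0, 0, 7], "spin": 0},
    {"offset": [-2, 0.2, 7], "spin": 0},
    {"offset": [-4.8, 0.5, 7], "spin": 0},
    {"offset": [-4.8, 0.5, 7], "spin": 0},
  ],
)

```text
time_s: 16.27
eef_pos: [572.5, 53.7, 207.1]
ee_rot: [-0.0, 0.999, -0.052, -0.001]
force: [-0.6, 0.9, 0.2]
grip_width: 0.73
grip_force: 0.0
```

>>> send_rows(
  targets=[
    {"offset": [0, 0, 0], "spin": 0},
    {"offset": [0, 0, 0], "spin": 0},
    {"offset": [0, 0, 0], "spin": 0},
    {"offset": [0, 0, 0], "spin": 0},
    {"offset": [0, 0, 0], "spin": 0},
    {"offset": [0, 0, 0], "spin": 0},
    {"offset": [0, 0, 0], "spin": 0},
  ],
  grip=0,
)

```text
time_s: 16.85
eef_pos: [576.1, 52.8, 206.2]
ee_rot: [0.0, 0.999, -0.052, -0.0]
force: [-0.1, 0.5, -0.2]
grip_width: -0.002
grip_force: 0.0
```

Run:
```python
from fit import *
F=[ctrl.capture("top") for _ in range(5)]+[ctrl.capture("scene") for _ in range(6)]
t=np.mean([f[0] for f in F[:5]],0)[125:205,255:335,::-1]; s_=np.mean([f[0] for f in F[5:]],0)[150:230,310:410,::-1]
cv2.imwrite("pics/clamp2.png",np.hstack([cv2.resize(t,(300,300)),cv2.copyMakeBorder(cv2.resize(s_,(500,400)),0,0,0,0,0)[50:350]]).astype(np.uint8))
s=ctrl.sense(); q=s["ee_rot"]; print(s["time_s"],s["joints"],s["eef_pos"],2*np.arctan2(q[2],q[1]),s["force"],s["grip_width"])
```

```text
17.4 [-0.11  0.45  1.37  0.    1.32  1.56] [575.93  52.84 206.32] -0.10422412755724281 [ 0.2  -0.03 -0.09] 0.0015138627475385499
```

View pics/clamp2.png

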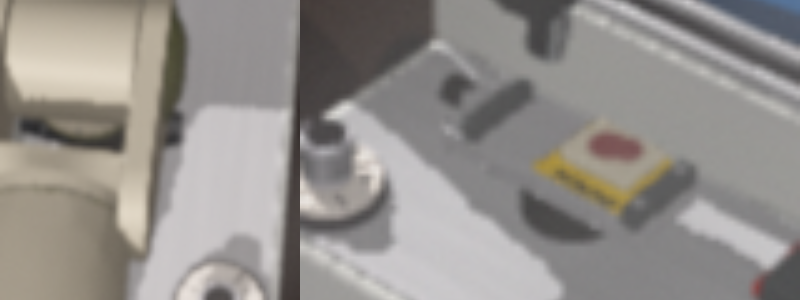

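>>> send_rows(
  targets=[
    {"offset": [0, 0, -2], "spin": 0},
    {"offset": [0, 0, -4], "spin": 0},
    {"offset": [0, 0, -5.2], "spin": 0},
    {"offset": [0, 0, -5.5], "spin": 0},
    {"offset": [0, 0, -5.5], "spin": 0},
    {"offset": [0, 0, -5.5], "spin": 0},
    {"offset": [0, 0, -5.5], "spin": 0},
  ],
)

```text
time_s: 17.98
eef_pos: [576.4, 52.8, 152.4]
ee_rot: [0.0, 0.999, -0.052, 0.001]
force: [0.7, 0.3, -0.0]
grip_width: 0.003
grip_force: 0.0
```

>>> send_rows(
  targets=[
    {"offset": [0.2, -0.02, -0.2], "spin": 0},
    {"offset": [0.4, -0.04, -0.4], "spin": 0},
    {"offset": [0.4, -0.04, -0.4], "spin": 0},
    {"offset": [0.4, -0.04, -0.4], "spin": 0},
    {"offset": [0.4, -0.04, -0.4], "spin": 0},
  ],
)

```text
time_s: 18.4
eef_pos: [579.9, 52.5, 147.3]
ee_rot: [-0.0, 0.999, -0.052, -0.0]
force: [1.0, -0.1, 0.4]
grip_width: -0.001
grip_force: 0.0
```

>>> send_rows(
  targets=[
    {"offset": [0.1, -0.01, -0.1], "spin": 0},
    {"offset": [0.1, -0.01, -0.1], "spin": 0},
    {"offset": [0.1, -0.01, -0.1], "spin": 0},
  ],
)

```text
time_s: 18.65
eef_pos: [580.9, 52.3, 146.3]
ee_rot: [-0.0, 0.999, -0.052, -0.0]
force: [-0.1, -0.5, 0.0]
grip_width: -0.002
grip_force: 0.0
```

>>> send_rows(
  targets=[
    {"offset": [0.1, -0.01, -0.1], "spin": 0},
    {"offset": [0.1, -0.01, -0.1], "spin": 0},
    {"offset": [0.1, -0.01, -0.1], "spin": 0},
  ],
)

```text
time_s: 18.9
eef_pos: [582.0, 52.2, 145.2]
ee_rot: [0.0, 0.999, -0.052, -0.0]
force: [0.8, 0.4, 0.6]
grip_width: 0.0
grip_force: 0.0
```

Contact is due about here; continue in 1 mm diagonal steps.

>>> send_rows(
  targets=[
    {"offset": [0.1, -0.01, -0.1], "spin": 0},
    {"offset": [0.1, -0.01, -0.1], "spin": 0},
    {"offset": [0.1, -0.01, -0.1], "spin": 0},
  ],
)

```text
time_s: 19.15
eef_pos: [582.9, 52.2, 144.2]
ee_rot: [-0.0, 0.999, -0.052, -0.0]
force: [0.2, -0.0, 0.1]
grip_width: -0.0
grip_force: 0.0
```

>>> send_rows(
  targets=[
    {"offset": [0.1, -0.01, -0.1], "spin": 0},
    {"offset": [0.1, -0.01, -0.1], "spin": 0},
    {"offset": [0.1, -0.01, -0.1], "spin": 0},
  ],
)

```text
time_s: 19.4
eef_pos: [583.9, 52.0, 143.2]
ee_rot: [0.0, 0.999, -0.052, -0.0]
force: [0.5, -0.5, 0.9]
grip_width: -0.001
grip_force: 0.0
```

>>> send_rows(
  targets=[
    {"offset": [0.1, -0.01, 0.2], "spin": 0},
    {"offset": [0.2, -0.02, 0.2], "spin": 0},
    {"offset": [0.2, -0.02, 0.2], "spin": 0},
    {"offset": [0.2, -0.02, 0.2], "spin": 0},
  ],
)

```text
time_s: 19.73
eef_pos: [586.0, 51.8, 145.3]
ee_rot: [-0.0, 0.999, -0.052, 0.0]
force: [-0.1, 0.4, -0.8]
grip_width: 0.003
grip_force: 0.0
```

>>> send_rows(
  targets=[
    {"offset": [0.1, -0.01, 0], "spin": 0},
    {"offset": [0.1, -0.01, 0], "spin": 0},
    {"offset": [0.1, -0.01, 0], "spin": 0},
  ],
)

```text
time_s: 19.98
eef_pos: [586.8, 51.7, 145.3]
ee_rot: [0.0, 0.999, -0.052, -0.0]
force: [-1.6, -0.1, 0.8]
grip_width: -0.0
grip_force: 0.8
```

>>> send_rows(
  targets=[
    {"offset": [0.1, -0.01, 0], "spin": 0},
    {"offset": [0.1, -0.01, 0], "spin": 0},
    {"offset": [0.1, -0.01, 0], "spin": 0},
  ],
)

```text
time_s: 20.23
eef_pos: [586.9, 51.7, 145.3]
ee_rot: [0.0, 0.999, -0.052, -0.001]
force: [-6.6, -0.2, 3.9]
grip_width: 0.001
grip_force: 3.9
```

>>> send_rows(
  targets=[
    {"offset": [0.05, -0.005, -0.1], "spin": 0},
    {"offset": [0.1, -0.01, -0.15], "spin": 0},
    {"offset": [0.1, -0.01, -0.15], "spin": 0},
  ],
)

```text
time_s: 20.48
eef_pos: [587.1, 51.7, 145.1]
ee_rot: [0.0, 0.999, -0.052, -0.002]
force: [-18.0, 0.7, 16.5]
grip_width: 0.003
grip_force: 11.9
```

>>> send_rows(
  targets=[
    {"offset": [0.05, -0.005, -0.05], "spin": 0},
    {"offset": [0.1, -0.01, -0.1], "spin": 0},
    {"offset": [0.1, -0.01, -0.1], "spin": 0},
  ],
)

```text
time_s: 20.73
eef_pos: [587.2, 51.8, 145.0]
ee_rot: [0.0, 0.999, -0.052, -0.003]
force: [-25.5, 0.3, 25.6]
grip_width: -0.0
grip_force: 18.2
```

>>> send_rows(
  targets=[
    {"offset": [0, 0, 0], "spin": 0},
    {"offset": [0, 0, 0], "spin": 0},
    {"offset": [0, 0, 0], "spin": 0},
    {"offset": [0, 0, 0], "spin": 0},
    {"offset": [0, 0, 0], "spin": 0},
    {"offset": [0, 0, 0], "spin": 0},
  ],
)

```text
time_s: 21.23
eef_pos: [587.2, 51.7, 145.0]
ee_rot: [0.0, 0.999, -0.052, -0.003]
force: [-25.0, 0.1, 25.7]
grip_width: 0.001
grip_force: 18.1
```

Run:
```python
from fit import *
F=[ctrl.capture("scene") for _ in range(10)]
s_=np.mean([f[0] for f in F],0).astype(np.float32)[165:225,325:400,::-1]
cv2.imwrite("pics/clamp3.png",cv2.resize(s_,(750,600),interpolation=cv2.INTER_CUBIC).clip(0,255).astype(np.uint8))
s=ctrl.sense(); print(s["time_s"],s["eef_pos"],s["force"])
```

```text
21.7333 [587.21  51.72 144.98] [-26.43  -0.38  25.83]
```

View pics/clamp3.png

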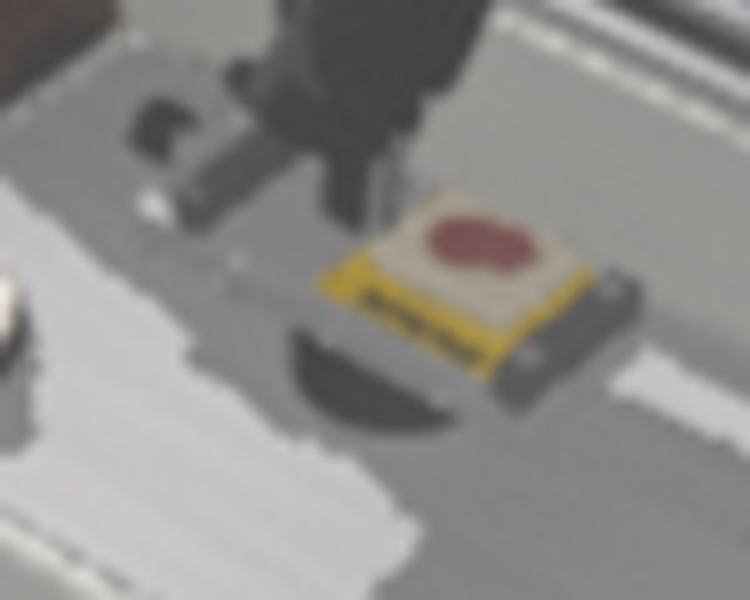

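The block sits wax up and flat against the fixed jaw (about column 560, row 330). The shut fingers press its label (about column 355, row 225), and the force holds steady at about 37 N diagonally. I'm handing in.

```bash
python3 -c "
from rig import ctrl
print(ctrl.finish_job())"
```

```text
the job is handed in; nothing more can be done
None
```

I turned the dial from 7 to 5 and laid the yellow block wax side up in the clamp, flat against the fixed jaw. I handed the job in at about 22 s with the fingers still pushing its label diagonally, about 26 N into the jaw and 26 N down. The finish call gave no verdict.

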